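# Close up the watercolour tin

### The job

Painting is over: close up the black watercolour tin. With the fingertips only, gripping nothing, fold the white mixing flap that stands upright on its edge down flat over the paint pans, and only then swing the lid over it and press it fully shut. Work gently, do not let the lid slam, leave the tin where it stands and do not disturb the brush lying in it or anything around it.

Things in the scene. Friction and masses are not known exactly. Their poses are not given: they have to be found in the camera images.
- tin: black watercolour tin, 260 (its x) x 140 (its y) x 28 mm high, about 1.3 kg in all, loose on the table. Origin: centre of its underside; z up. White inside with three rows of coloured pans (tops at 13.5 mm). The flap is hinged along its -y long side, the lid along its +y long side; +y points to the robot's left, within 25 degrees
- flap (a joint): angle (rad) of the white mixing flap, a sheet 236 (along the hinge) x 118 x 3 mm: 0 = flat over the pans just below the rim, 1.57 = upright, 1.85 = stop, leaning outward. Starts at 1.4 to 1.75. Folding down, its free edge goes from above the tin's -y side towards +y and down. Stiff hinge: stays where left, needs 1 to 3 N at 60 to 110 mm from it
- flap_hinge (a point): middle of the flap's hinge line (along the tin's x), at tin (0, -64.5, 25) mm; it turns with the tin, not with the flap. Folded, the flap lies level at this height
- flap_edge (a point): middle of the flap's free edge, 118 mm from its hinge
- lid (a joint): angle (rad) of the lid, a shallow tray 264 (along the hinge) x 144 x 13.5 mm, black outside, white inside: 0 = shut, 1.57 = straight up, 2.05 = stop. Starts leaning back at 1.75 to 1.95, outside facing tin +y. Shutting, its free edge goes over the top towards -y and down. Stiff hinge: stays at any angle, needs 1 to 4 N near the free edge, all the way
- lid_hinge (a point): middle of the lid's hinge line (along the tin's x), at tin (0, 72, 29) mm; it turns with the tin, not with the lid. Shut, the lid's flat top lies 13.5 mm above this point, 42.5 mm above the table
- lid_edge (a point): middle of the lid's free edge, on its outer face (13.5 mm outward of the hinge plane), 144 mm from the hinge. Below it a steel thumb tab 34 mm wide stands 7.5 mm out from the rim. The lid strikes the flap if that still stands
- travel_brush: small paint brush, 120 mm, 9 mm thick, lying loose in the groove between the second and third pan rows; origin at its underside. It stays there, under the flap
- tube: red paint tube lying on the table off the tin's far (+x) end, 94 x 24 x 18 mm; origin at its underside
- ink: small blue ink jar, 42 mm wide, 62 mm high, off the tin's far (+x) end; origin at its underside
- tape: roll of masking tape lying flat on the table off the tin's -y (flap) side, towards its far end, 90 mm wide, 24 mm high; origin at its underside
- gouache_red: orange jar with a red cap, 52 mm wide, 75 mm high, to the robot's right; origin at its underside
- gouache_green: green jar with a green cap, 52 mm wide, 75 mm high, to the robot's right; origin at its underside
- flat_brush: wide flat brush, 260 mm long, lying to the robot's left; origin under its middle
- brush_jar: glass jar with brushes standing in it, 80 mm wide, 210 mm high in all, to the robot's left; origin at its underside

How it is judged:
On the way, in this order (a step that is already met when the one before it is completed fails the run):
1. the flap is folded down flat over the pans while the lid still stands open (value of joint flap below 0.08 rad and value of joint lid above 1.2 rad), for 0.2 s.
2. the lid is shut over the folded flap (value of joint lid below 0.03 rad and value of joint flap below 0.08 rad), for 0.2 s.
At the end, for the whole second after the job is handed in: flap folded flat (within 0.08 rad, 9 mm at its free edge), lid fully shut over it (within 0.03 rad, 4 mm at its free edge), tin at rest within 30 mm of where it stood, the small brush still in its groove (all of step 2 and distance of tin from where it was at the start of the episode below 0.03 m and linear speed of tin below 0.01 m/s and z of travel_brush in the frame of tin below 0.012 m); the robot touches nothing.
It fails at once if the lid is brought down on a flap that is still standing (value of joint lid below 1 rad and value of joint flap above 0.3 rad).
It fails at once if the lid slams (comes down the last 25 degrees faster than 3 rad/s, about 0.4 m/s at its edge) (value of joint lid below 0.45 rad and velocity of joint lid below -3 rad/s).
It fails at once if the flap or the lid is gripped (a finger presses on its inner face or inner rim with more than 10 N) or forced (more than 60 N) (contact force between the fingers and flap above 60 N or contact force between the fingers and lid above 60 N or contact force between the fingers and flap_c1 above 10 N or contact force between the fingers and lid_c1 above 10 N or contact force between the fingers and lid_c2 above 10 N or contact force between the fingers and lid_c4 above 10 N or contact force between the fingers and lid_c5 above 10 N).
It fails at once if the tin is dragged more than 30 mm, lifted or tipped (distance of tin from where it was at the start of the episode above 0.03 m or height (world z) of tin above 0.01 m or angle between tin's own z axis and vertical above 0.1 rad).
It fails at once if something around the tin is moved more than 20 mm, or the small brush in the tin leaves its groove or is moved more than 40 mm (distance of any of tube, ink, tape, gouache_red, gouache_green, flat_brush, brush_jar from where it was at the start of the episode above 0.02 m or z of travel_brush in the frame of tin above 0.012 m or distance of travel_brush from where it was at the start of the episode above 0.04 m).
It also fails if it takes over 54 s, if anything falls off the work surface, if the arm or the gripper's body presses on something with over 40 N, if the wrist force passes 120 N, or if a joint passes its speed limit or range.

### The arm

A 7-joint arm with a two-finger parallel gripper is mounted at the origin on the work surface. World frame = base frame: x ahead of the robot, y to its left, z up, the work surface at z = 0. Lengths are in m, angles in rad, forces in N, time in s.
With the tool pointing down it reaches from about 0.4 to 0.85 m from the base axis. Payload 6.9 kg.
Tool frame: the origin (TCP) lies midway between the tips of the shut fingers; the grasp point (between the pads) lies 19 mm behind it (grip_depth is the distance from the TCP to the grasp point, in m); z points along the fingers, y is the line along which they close (so a half turn about z gives the same grasp; the last joint's range is limited). The gripper opens to 85 mm and grips with 20 to 120 N. Pads are 22 mm wide; open, the fingers measure 114 mm over their backs; the gripper's body (76 mm by 85 mm) begins 54 mm behind the grasp point. The pads swing forward as they close: fully open they stand 13 mm farther back than shut.
Start: joints at [1.27, 0.507, -0.238, 1.5, 0.126, 1.149, -0.155], TCP at [0.247, -0.574, 0.231] pointing down, gripper open.
Joint ranges: [-3.08, 3.08], [-0.24, 2.05], [-1.43, 1.35], [0, 2.5], [-1.52, 4.66], [0.17, 1.96], [-2.89, 2.89]. Speed limits (rad/s): [2.39, 2.39, 3.14, 3.14, 3.14, 3.14, 3.14].

### API

Orientations are given as a unit quaternion [x, y, z, w].
In Python, from workcell import state, read_camera, calibration, close_job, grip_depth gives the robot as it stands.
- The arm moves only by the tool arm_command, never from a script. Its argument "series" is a list of rows, each a list of 5 numbers: the closure, from 0 (fully open) to 1 (shut), then the shift along the world's x, y, z in cm, then the turn about the world's z in degrees. In form: [[grip, dx, dy, dz, turn], ...]. A call has 1 to 5 rows; each row is the pose to reach, as a shift and turn from the pose commanded when the call began; what a row does not reach only later rows make up. A row lasts 1/12 s, in which the tool goes at most 41.7 mm and 7.16 degrees, less where a joint would pass 70% of its speed; a pose out of reach is approached as far as the arm can. A call with a gripper value outside its range is refused whole. The fingers move at their own pace and stop on an object; "newtons" is the grip in N (left out, the last holds). Time passes only in rows, so rows that repeat a pose let the fingers close. It gives the time, the measured TCP pose, the force, the opening and the grip force at its end, in the units of the state.
- state(): the state, without advancing time (a new reading comes with each control period).
- read_camera(name): name is "scene" or "side" or "wrist"; returns the picture (420x560x3 uint8, blue, green, red); there is no depth.
- calibration(name): a dict with "camera_matrix" (3x3 intrinsics, pixels), "rvec" (rotation vector, rad) and "tvec" (3), from world to camera coordinates, as OpenCV has them; the wrist camera has in their place "mount" (4x4, takes a point from camera to tool coordinates, whose origin is the TCP and whose axes are the flange's). Camera axes: x right, y down, z forward; pixel columns grow to the right and rows downward; lengths in m; the calibration is good to about 2 mm. A picture is of the moment at which its call begins: read the wrist's pose just before it. calibration takes no time and is no camera call.
- close_job(): hands the job in; it is judged then, once.
The state is a dict: "time_s": time; "joints": joint angles; "qd": joint speeds; "tau": joint torques, N m; "eef_pos": TCP position; "ee_rot": TCP orientation; "force": force on the tool from outside, world axes, zero at the start; "torque": the same for the moment, N m; "finger_gap": finger opening in m; "finger_force": force on a finger pad.
Only numpy, scipy, OpenCV 4.12 (cv2) and the standard library are available. Lean on these libraries where they do the work, as an engineer would, in place of code of your own. Each camera call takes 0.05 s, during which the arm holds its last target. There are 200 camera calls.

## Working session

There is one attempt and no reset: what is moved stays moved. The work goes in short steps, Python scripts to look and compute and a tool call to move; the robot and the scene stay as the last step left them, time stands still between calls to the robot, and variables do not carry over. Pictures are saved under pics/ and viewed, at most 10 in all, crops included, and the job is handed in when it is done.

Besides the shell and the picture viewer there is one more tool, called after "Emit:" in YAML: its name, and indented under it one key for each argument. arm_command: Moves the arm, as the interface text tells. Its arguments: {"type":"object","properties":{"series":{"type":"array"},"newtons":{"type":"number"}},"required":["series"]}

```bash
mkdir -p pics; python3 - <<'E'
from workcell import *
import cv2
for n in ("scene","side"):
    cv2.imwrite(f"pics/{n}0.png",read_camera(n)); print(n,calibration(n))
s=state();print(s["eef_pos"],s["ee_rot"],s["time_s"],grip_depth)
E
```

```text
scene {'camera_matrix': array([[472.6017435 ,   0.        , 284.54454078],
       [  0.        , 472.6017435 , 210.82163133],
       [  0.        ,   0.        ,   1.        ]]), 'rvec': array([ 1.67122302,  2.15864116, -0.63951537]), 'tvec': array([ 0.17665582, -0.42009526,  1.79265091])}
side {'camera_matrix': array([[426.1979883 ,   0.        , 279.74321788],
       [  0.        , 426.1979883 , 213.86422136],
       [  0.        ,   0.        ,   1.        ]]), 'rvec': array([ 0.67548124,  2.55758959, -1.24091599]), 'tvec': array([ 0.50893746, -0.11895984,  1.55755699])}
[ 0.24703876 -0.57362336  0.23052877] [ 9.79389874e-01  2.01977353e-01 -1.84486586e-04 -7.67959786e-04] 0.1 0.0187
```

View pics/scene0.png

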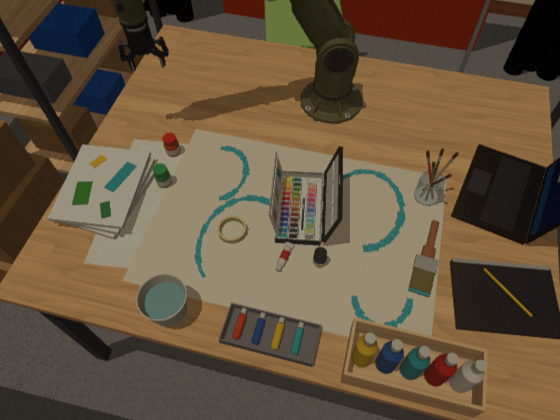

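View pics/side0.png

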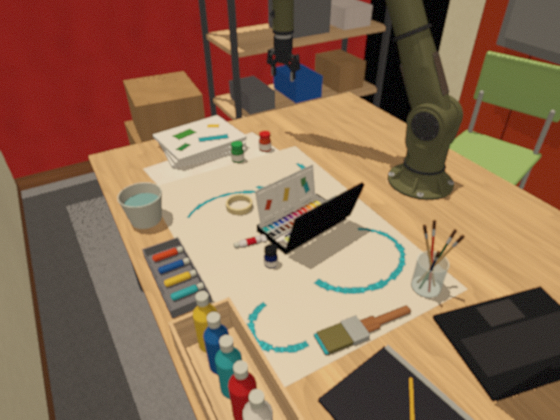

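The scene view shows the tin at about (305,205), with the flap upright on its left and the lid leaning back on its right. The tape is at (232,229), the tube at (285,256) and the ink at (320,257). I'll enlarge both views to pick out the corners.

```bash
python3 - <<'E'
import cv2,numpy as np
a=cv2.imread("pics/scene0.png")[140:270,250:360]; b=cv2.imread("pics/side0.png")[155:255,245:375]
a=cv2.resize(a,None,fx=4.5,fy=4.5,interpolation=cv2.INTER_CUBIC)
b=cv2.resize(b,None,fx=6,fy=6,interpolation=cv2.INTER_CUBIC)
def grid(im,f,x0,y0):
    for u in range(0,int(im.shape[1]/f),10): cv2.putText(im,str(u+x0),(int(u*f),10),0,.35,(0,0,255));cv2.line(im,(int(u*f),12),(int(u*f),18),(0,0,255))
    for v in range(0,int(im.shape[0]/f),10): cv2.putText(im,str(v+y0),(0,int(v*f)+4),0,.35,(0,0,255));cv2.line(im,(26,int(v*f)),(32,int(v*f)),(0,0,255))
    return im
cv2.imwrite("pics/c1.png",grid(a,4.5,250,140));cv2.imwrite("pics/c2.png",grid(b,6,245,155))
E
```

```text
(no output)
```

View pics/c1.png

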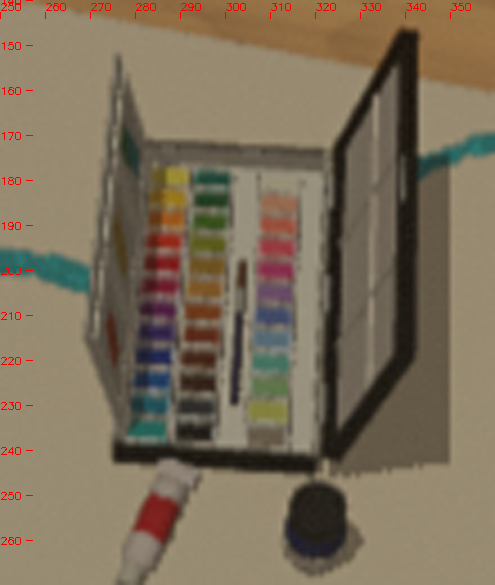

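View pics/c2.png

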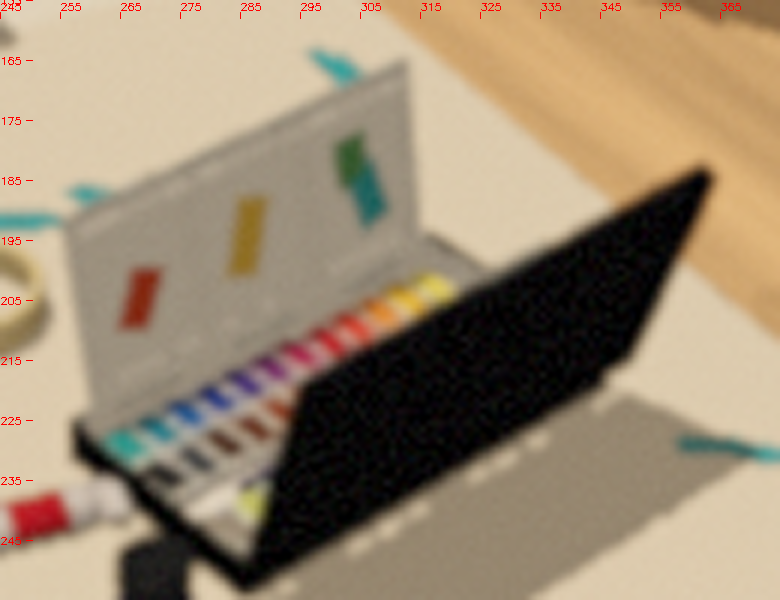

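The scene crop puts the flap's free edge from (276,152) to (270,215), and the lid's from (343,147) to (342,219). The tin's far bottom corners are at (275,243) and (321,245). The same corners in the side crop are at (256,192)–(313,165), (296,219)–(364,184), (258,231) and (286,253).

```bash
cat > geo.py <<'E'
import numpy as np
def flap(p,r,x=0,off=0):  # off: outward of the sheet's middle
    t,o=p[3],off
    return tinw(p,[x,-.0645+r*np.cos(t)-o*np.sin(t),.025+r*np.sin(t)+o*np.cos(t)])
def lid(p,r,x=0,off=.0135):
    t,o=p[4],off
    return tinw(p,[x,.072-r*np.cos(t)+o*np.sin(t),.029+r*np.sin(t)+o*np.cos(t)])
def tinw(p,q):
    c,s=np.cos(p[2]),np.sin(p[2])
    return np.array([p[0]+c*q[0]-s*q[1],p[1]+s*q[0]+c*q[1],q[2]])
E
python3 - <<'E'
from geo import *; from workcell import *; import cv2
from scipy.optimize import least_squares
def pts(p): return np.array([flap(p,.118,-.118),flap(p,.118,.118),lid(p,.144,-.132),lid(p,.144,.132),tinw(p,[.13,-.07,0]),tinw(p,[.13,.07,0])])
obs={"scene":[(276.2,152.2),(270,215.1),(342.9,147.1),(342,219.1),(275.1,242.7),(320.7,244.9)],
"side":[(312.8,165.3),(255.8,192),(363.7,184.2),(295.8,219.2),(257.8,230.8),(286.2,253.3)]}
P={}
for n,o in obs.items():
    c=calibration(n); P[n]=(c,np.array(o))
def res(p):
    return np.concatenate([(cv2.projectPoints(pts(p),c["rvec"],c["tvec"],c["camera_matrix"],None)[0][:,0]-o).ravel() for c,o in P.values()])
r=least_squares(res,[.6,0,0,1.57,1.85],loss="soft_l1")
print(r.x.round(4),r.cost);print(res(r.x).reshape(-1,2).round(1))
# triangulated
pr=[]
for c,o in P.values(): pr.append((c["camera_matrix"]@np.c_[cv2.Rodrigues(c["rvec"])[0],c["tvec"]],o.T.astype(float)))
X=cv2.triangulatePoints(pr[0][0],pr[1][0],pr[0][1],pr[1][1]); print((X[:3]/X[3]).T.round(4)); print(pts(r.x).round(4))
np.save("p.npy",r.x)
E
```

```text
[0.5054 0.0031 0.1774 1.7314 1.8064] 7.0467590565115
[[ 0.9 -1.3]
 [-0.1 -0.5]
 [-0.2 -1.2]
 [-0.5 -0.4]
 [ 0.3 -0.2]
 [-0.   0.5]
 [ 0.1 -0.6]
 [-1.  -0.3]
 [ 0.2 -0.4]
 [ 0.8  1. ]
 [-1.7  1. ]
 [-1.3  2.4]]
[[ 0.4041 -0.1023  0.1366]
 [ 0.6345 -0.0582  0.1385]
 [ 0.3578  0.0983  0.1657]
 [ 0.6184  0.145   0.1717]
 [ 0.6425 -0.0442 -0.0014]
 [ 0.6195  0.0949  0.0059]]
[[ 0.404  -0.0998  0.1415]
 [ 0.6363 -0.0582  0.1415]
 [ 0.3545  0.0967  0.1659]
 [ 0.6144  0.1433  0.1659]
 [ 0.6457 -0.0429  0.    ]
 [ 0.621   0.0949  0.    ]]
```

Emit:
arm_command:
  series:
    - [1,2,3.2,0,-3]
    - [1,4,6.4,0,-6]
    - [1,6,9.6,0,-9]
    - [1,8,12.8,0,-13.2]
    - [1,9.5,15,0,-13.2]

```text
time_s: 0.52
eef_pos: [0.3439, -0.4205, 0.2311]
ee_rot: [0.996, 0.087, 0.0, -0.001]
force: [0.7, 0.3, 0.2]
finger_gap: 0.0253
finger_force: 0.0
```

Emit:
arm_command:
  series:
    - [1,2,3.2,0,0]
    - [1,4,6.4,0,0]
    - [1,6,9.6,0,0]
    - [1,8,12.8,0,0]
    - [1,9.5,15,0,0]

```text
time_s: 0.93
eef_pos: [0.4387, -0.2703, 0.2312]
ee_rot: [0.996, 0.09, 0.0, -0.001]
force: [0.8, 0.1, 0.1]
finger_gap: 0.0
finger_force: 0.0
```

Emit:
arm_command:
  series:
    - [1,2,3.2,0,0]
    - [1,4,6.4,0,0]
    - [1,6,9.6,0,0]
    - [1,8,12.8,0,0]
    - [1,9.1,14.9,0,0]

```text
time_s: 1.35
eef_pos: [0.53, -0.1207, 0.2311]
ee_rot: [0.996, 0.09, 0.0, -0.001]
force: [0.7, 0.6, 0.3]
finger_gap: 0.0002
finger_force: 0.0
```

Emit:
arm_command:
  series:
    - [1,0,0,-3.8,0]
    - [1,0,0,-7.6,0]
    - [1,0,0,-11.4,0]
    - [1,0,0,-11.4,0]

```text
time_s: 1.68
eef_pos: [0.5238, -0.1241, 0.111]
ee_rot: [0.996, 0.088, -0.006, -0.002]
force: [-1.9, -0.5, -0.9]
finger_gap: 0.0003
finger_force: 0.0
```

Emit:
arm_command:
  series:
    - [1,-0.2,0.8,0,0]
    - [1,-0.3,1.6,0,0]
    - [1,-0.4,2.4,0,0]
    - [1,-0.5,2.9,0,0]
    - [1,-0.6,3.4,0,0]

```text
time_s: 2.1
eef_pos: [0.5235, -0.0904, 0.1193]
ee_rot: [0.996, 0.088, 0.002, 0.001]
force: [-0.3, -0.8, 2.1]
finger_gap: 0.0001
finger_force: 0.7
```

```bash
python3 - <<'E'
from workcell import *
import cv2,numpy as np
a=read_camera("scene")[140:270,220:360]; b=read_camera("side")[135:255,225:375]
a=cv2.resize(a,(560,520),interpolation=cv2.INTER_CUBIC); b=cv2.resize(b,(650,520),interpolation=cv2.INTER_CUBIC)
cv2.imwrite("pics/d.png",cv2.resize(np.hstack([a,b]),(800,344)))
E
```

```text
(no output)
```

View pics/d.png

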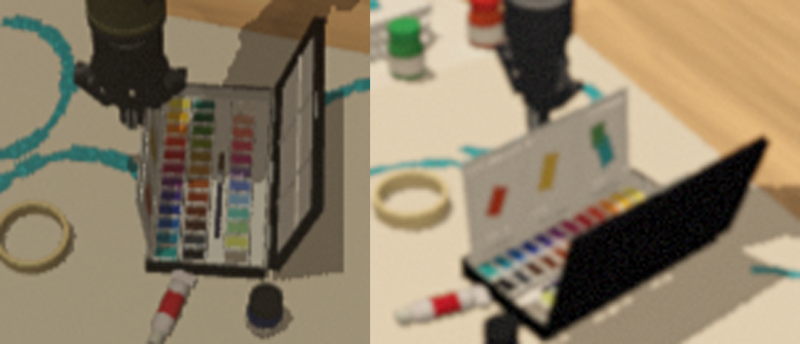

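The fingertips are just touching the flap's outer face near its middle, around (135,115) in the left half. Now I'll fold it along the arc.

Emit:
arm_command:
  series:
    - [1,-0.2,0.9,0,0]
    - [1,-0.3,1.8,0,0]
    - [1,-0.4,2.4,0,0]
    - [1,-0.5,3.0,-0.1,0]

```text
time_s: 2.53
eef_pos: [0.5169, -0.0601, 0.1162]
ee_rot: [0.996, 0.088, -0.0, -0.0]
force: [-0.5, -0.3, 0.5]
finger_gap: 0.0002
finger_force: 0.7
```

Emit:
arm_command:
  series:
    - [1,-0.1,0.6,-0.1,0]
    - [1,-0.2,1.2,-0.2,0]
    - [1,-0.3,1.7,-0.4,0]
    - [1,-0.4,2.3,-0.6,0]

```text
time_s: 2.87
eef_pos: [0.5132, -0.0376, 0.1101]
ee_rot: [0.996, 0.088, -0.0, 0.0]
force: [0.6, -1.2, -0.3]
finger_gap: -0.0001
finger_force: 0.6
```

Emit:
arm_command:
  series:
    - [1,-0.1,0.5,-0.2,0]
    - [1,-0.2,1.0,-0.5,0]
    - [1,-0.3,1.9,-1.2,0]
    - [1,-0.5,2.8,-2.0,0]
    - [1,-0.5,2.8,-2.0,0]

```text
time_s: 3.28
eef_pos: [0.5072, -0.0073, 0.0887]
ee_rot: [0.996, 0.089, -0.001, -0.001]
force: [-0.2, 0.7, 0.4]
finger_gap: -0.0001
finger_force: 0.0
```

Emit:
arm_command:
  series:
    - [1,-0.1,0.5,-0.6,0]
    - [1,-0.2,1.0,-1.2,0]
    - [1,-0.3,1.4,-1.8,0]
    - [1,-0.3,1.7,-2.4,0]
    - [1,-0.3,1.7,-2.4,0]

```text
time_s: 3.7
eef_pos: [0.5045, 0.0078, 0.065]
ee_rot: [0.996, 0.089, -0.001, -0.0]
force: [-0.5, -0.3, 0.4]
finger_gap: -0.0001
finger_force: 0.0
```

```bash
python3 - <<'E'
from workcell import *
import cv2,numpy as np
a=read_camera("scene")[140:270,220:360]; b=read_camera("side")[135:255,225:375]
a=cv2.resize(a,(560,520),interpolation=cv2.INTER_CUBIC); b=cv2.resize(b,(650,520),interpolation=cv2.INTER_CUBIC)
cv2.imwrite("pics/e.png",cv2.resize(np.hstack([a,b]),(800,344)))
E
```

```text
(no output)
```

View pics/e.png

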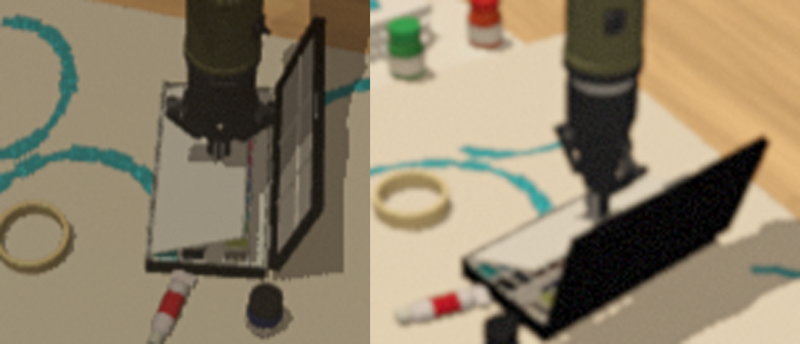

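The flap is about 25° from flat, with the fingertips on its top near (220,150) in the left half. Now straight down.

Emit:
arm_command:
  series:
    - [1,0,0,-0.6,0]
    - [1,0,0,-1.2,0]
    - [1,0,0,-1.8,0]
    - [1,0,0,-2.4,0]
    - [1,0,0,-3.0,0]

```text
time_s: 4.22
eef_pos: [0.5052, 0.007, 0.0356]
ee_rot: [0.996, 0.088, -0.0, -0.0]
force: [0.5, -0.6, 1.2]
finger_gap: 0.0002
finger_force: 0.5
```

Emit:
arm_command:
  series:
    - [1,0,0,-0.2,0]
    - [1,0,0,-0.4,0]
    - [1,0,0,-0.6,0]
    - [1,0,0,-0.7,0]

```text
time_s: 4.55
eef_pos: [0.5051, 0.007, 0.029]
ee_rot: [0.996, 0.088, -0.0, -0.0]
force: [-0.9, 0.3, 0.7]
finger_gap: 0.0002
finger_force: 0.5
```

Emit:
arm_command:
  series:
    - [1,0,0,-0.1,0]
    - [1,0,0,-0.2,0]
    - [1,0,0,-0.3,0]

```text
time_s: 4.8
eef_pos: [0.5053, 0.0069, 0.0264]
ee_rot: [0.996, 0.088, 0.0, 0.0]
force: [-2.6, 0.4, 16.3]
finger_gap: 0.0
finger_force: 8.3
```

Emit:
arm_command:
  series:
    - [1,0,0,-0.1,0]
    - [1,0,0,-0.2,0]
    - [1,0,0,-0.2,0]

```text
time_s: 5.05
eef_pos: [0.5054, 0.0069, 0.0263]
ee_rot: [0.996, 0.088, 0.001, 0.0]
force: [-7.3, 0.1, 25.8]
finger_gap: -0.0001
finger_force: 12.9
```

The flap is flat: 25 N and no further movement. Lifting off and going over to the lid's outer side.

Emit:
arm_command:
  series:
    - [1,0,0,3,0]
    - [1,0,0,7,0]
    - [1,0,0,11,0]
    - [1,0,0,15,0]
    - [1,0,0,19,0]

```text
time_s: 5.47
eef_pos: [0.5048, 0.0069, 0.2164]
ee_rot: [0.996, 0.088, 0.0, -0.0]
force: [1.6, -0.4, -0.1]
finger_gap: -0.0002
finger_force: 0.0
```

Emit:
arm_command:
  series:
    - [1,0,0,3,0]
    - [1,-0.6,3.8,3,0]
    - [1,-1.2,7.6,3,0]
    - [1,-1.8,11.4,3,0]
    - [1,-2.8,15.3,3,0]

```text
time_s: 5.88
eef_pos: [0.4775, 0.1609, 0.2447]
ee_rot: [0.996, 0.087, 0.001, 0.0]
force: [0.7, 0.8, 0.4]
finger_gap: 0.0005
finger_force: 0.0
```

Emit:
arm_command:
  series:
    - [1,0,0,0,0]
    - [1,0,0,-3.5,0]
    - [1,0,0,-7,0]
    - [1,0,0,-10,0]
    - [1,0,0,-10,0]

```text
time_s: 6.3
eef_pos: [0.4743, 0.1583, 0.1396]
ee_rot: [0.996, 0.088, -0.004, 0.001]
force: [-0.8, 0.8, 0.8]
finger_gap: -0.0003
finger_force: 0.0
```

```bash
python3 - <<'E'
from workcell import *
import cv2,numpy as np
a=read_camera("scene")[140:270,220:360]; b=read_camera("side")[135:255,225:375]
a=cv2.resize(a,(560,520),interpolation=cv2.INTER_CUBIC); b=cv2.resize(b,(650,520),interpolation=cv2.INTER_CUBIC)
cv2.imwrite("pics/f.png",cv2.resize(np.hstack([a,b]),(800,344)))
E
```

```text
(no output)
```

View pics/f.png

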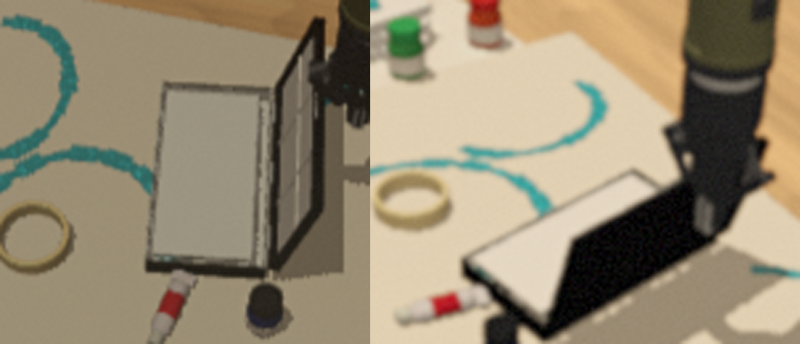

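The flap lies flat in the tin and the fingertips are behind the lid. Now swinging the lid over its arc.

Emit:
arm_command:
  series:
    - [1,0.3,-1.4,0.2,0]
    - [1,0.4,-2.4,0.4,0]
    - [1,0.6,-3.4,0.6,0]
    - [1,0.7,-4.1,0.8,0]
    - [1,0.8,-4.8,1.0,0]

```text
time_s: 6.82
eef_pos: [0.4865, 0.1117, 0.1558]
ee_rot: [0.996, 0.088, 0.002, -0.0]
force: [1.8, 2.6, 0.4]
finger_gap: 0.0001
finger_force: 1.0
```

Emit:
arm_command:
  series:
    - [1,0.2,-0.9,0.1,0]
    - [1,0.3,-1.8,0.2,0]
    - [1,0.5,-2.7,0.3,0]
    - [1,0.6,-3.6,0.3,0]
    - [1,0.8,-4.5,0.3,0]

```text
time_s: 7.23
eef_pos: [0.4929, 0.0659, 0.157]
ee_rot: [0.996, 0.088, -0.001, 0.0]
force: [-0.7, 1.5, -1.5]
finger_gap: -0.0001
finger_force: 0.8
```

Emit:
arm_command:
  series:
    - [1,0.2,-1.0,-0.3,0]
    - [1,0.4,-2.1,-0.8,0]
    - [1,0.6,-3.2,-1.3,0]
    - [1,0.8,-4.2,-1.9,0]
    - [1,0.9,-5.1,-2.4,0]

```text
time_s: 7.65
eef_pos: [0.5026, 0.0145, 0.1324]
ee_rot: [0.996, 0.088, -0.0, 0.0]
force: [1.5, 1.3, 1.6]
finger_gap: -0.0002
finger_force: 0.8
```

```bash
python3 - <<'E'
from workcell import *
import cv2,numpy as np
a=read_camera("scene")[140:270,220:360]; b=read_camera("side")[135:255,225:375]
a=cv2.resize(a,(560,520),interpolation=cv2.INTER_CUBIC); b=cv2.resize(b,(650,520),interpolation=cv2.INTER_CUBIC)
cv2.imwrite("pics/g.png",cv2.resize(np.hstack([a,b]),(800,344)))
E
```

```text
(no output)
```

View pics/g.png

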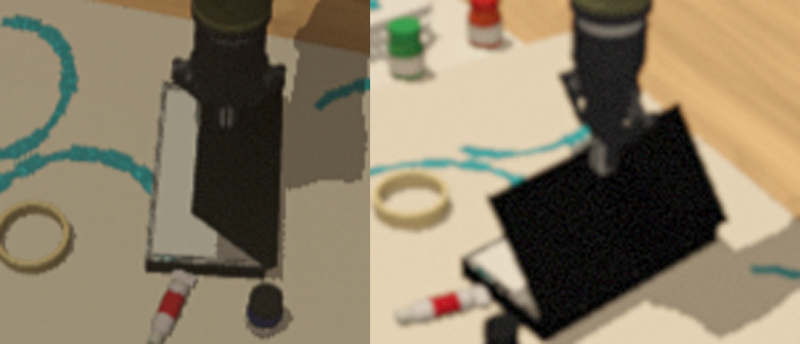

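The lid is at about 48°, with the tip on its outer face near (225,125) in the left half, and the flap stays flat below it.

Emit:
arm_command:
  series:
    - [1,0.1,-0.6,-0.4,0]
    - [1,0.2,-1.2,-0.9,0]
    - [1,0.3,-1.9,-1.5,0]
    - [1,0.4,-2.4,-2.1,0]
    - [1,0.5,-2.9,-2.8,0]

```text
time_s: 8.17
eef_pos: [0.5075, -0.0137, 0.1048]
ee_rot: [0.996, 0.088, 0.0, 0.0]
force: [1.1, -0.0, 1.5]
finger_gap: 0.0001
finger_force: 0.7
```

Emit:
arm_command:
  series:
    - [1,0.1,-0.4,-0.6,0]
    - [1,0.1,-0.7,-1.2,0]
    - [1,0.2,-1.0,-1.8,0]
    - [1,0.2,-1.3,-2.4,0]
    - [1,0.3,-1.5,-3.0,0]

```text
time_s: 8.58
eef_pos: [0.5101, -0.0284, 0.0746]
ee_rot: [0.996, 0.088, -0.0, 0.0]
force: [-1.2, -1.0, 1.9]
finger_gap: 0.0001
finger_force: 0.6
```

Emit:
arm_command:
  series:
    - [1,0,-0.2,-0.5,0]
    - [1,0.1,-0.4,-1.0,0]
    - [1,0.1,-0.6,-1.5,0]
    - [1,0.1,-0.7,-2.0,0]
    - [1,0.1,-0.7,-2.4,0]

```text
time_s: 9.0
eef_pos: [0.5114, -0.0353, 0.0507]
ee_rot: [0.996, 0.088, 0.0, 0.0]
force: [-0.3, -0.5, 0.5]
finger_gap: 0.0001
finger_force: 0.6
```

Emit:
arm_command:
  series:
    - [1,0,0,-0.2,0]
    - [1,0,0,-0.4,0]
    - [1,0,0,-0.6,0]
    - [1,0,0,-0.8,0]
    - [1,0,0,-0.9,0]

```text
time_s: 9.42
eef_pos: [0.5113, -0.0351, 0.0424]
ee_rot: [0.996, 0.088, 0.0, 0.0]
force: [-4.0, -1.6, 18.1]
finger_gap: -0.0001
finger_force: 9.1
```

Emit:
arm_command:
  series:
    - [1,0,0,-0.1,0]
    - [1,0,0,-0.2,0]
    - [1,0,0,-0.2,0]

```text
time_s: 9.67
eef_pos: [0.5114, -0.0351, 0.0423]
ee_rot: [0.996, 0.088, 0.001, 0.001]
force: [-7.2, -0.7, 25.6]
finger_gap: -0.0002
finger_force: 12.7
```

The lid is shut: its top is at 42.3 mm against 42.5 expected, under 25 N. Lifting clear and checking.

Emit:
arm_command:
  series:
    - [1,0,0,1,0]
    - [1,0,0,3,0]
    - [1,0,0,6.5,0]
    - [1,0,0,10,0]
    - [1,0,0,14,0]

```text
time_s: 10.08
eef_pos: [0.5102, -0.0346, 0.1811]
ee_rot: [0.996, 0.088, -0.001, -0.0]
force: [1.5, 0.1, -1.0]
finger_gap: 0.0003
finger_force: 0.0
```

Emit:
arm_command:
  series:
    - [1,0,0,2,0]
    - [1,0,0,3,0]
    - [1,0,0,3,0]

```text
time_s: 10.33
eef_pos: [0.5123, -0.0348, 0.2123]
ee_rot: [0.996, 0.088, 0.002, 0.0]
force: [0.1, -0.7, -0.2]
finger_gap: -0.0001
finger_force: 0.0
```

```bash
python3 - <<'E'
from workcell import *
import cv2,numpy as np
a=read_camera("scene")[140:270,220:360]; b=read_camera("side")[135:255,225:375]
a=cv2.resize(a,(560,520),interpolation=cv2.INTER_CUBIC); b=cv2.resize(b,(650,520),interpolation=cv2.INTER_CUBIC)
cv2.imwrite("pics/h.png",cv2.resize(np.hstack([a,b]),(800,344)))
E
```

```text
(no output)
```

View pics/h.png

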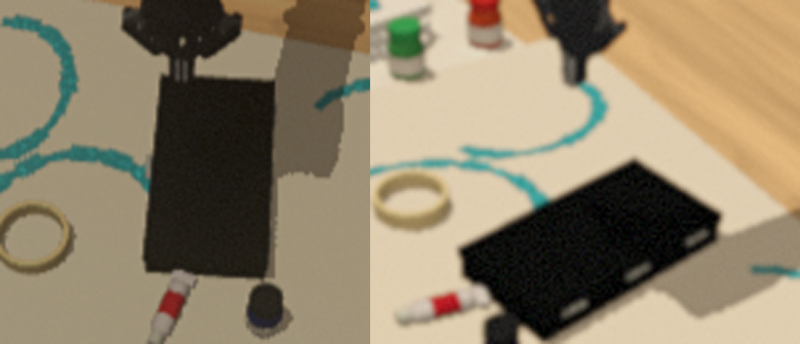

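The lid lies flat and shut on the tin. The tin hasn't visibly moved, and the tube, ink and tape are where they were.

```bash
python3 -c "
from workcell import *
print(close_job())"
```

```text
the job is handed in; nothing more can be done
None
```

I folded the flap flat over the pans, then swung the lid over it and pressed it shut. The last pictures show no movement of the tin or the things next to it. I handed the job in at about 10.5 s; no verdict came back.

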